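Move the spoon hanger to the red stop on the jiko's hook rail

ROBOT

A 6-joint arm with a two-finger parallel gripper is mounted at the origin on the work surface. World frame = base frame: x ahead of the robot, y to its left, z up, the work surface at z = 0. Lengths are in mm, angles in rad, forces in N, time in s.
With the tool pointing down it reaches from about 350 to 775 mm from the base axis. Payload 7.3 kg.
Tool frame: the origin (TCP) lies on the centre line of the jaws, within the pads' length; the fingertips stand 17 mm ahead of it and the grasp point (between the pads) lies 2 mm behind it; z points along the fingers, y is the line along which they close (so a half turn about z gives the same grasp; the last joint's range is limited). The gripper opens to 92 mm and grips with 3 to 60 N. Pads are 19 mm wide; open, the fingers measure 130 mm over their backs; the gripper's body (75 mm by 190 mm) begins 47 mm behind the grasp point.
Start: joints at [-1.333, 0.342, 1.524, -0, 1.275, -0.146], TCP at [196.608, -486.815, 243.741] pointing down, gripper open.
Joint ranges: [-2.53, 2.53], [-0.77, 2.02], [0.04, 2.7], [-1, 4.14], [0.28, 2.66], [-3.11, 3.11]. Speed limits (rad/s): [2.57, 2.57, 3.14, 3.14, 3.14, 3.14].

INTERFACE

Orientations are given as a 3x3 rotation matrix whose columns are the frame's x, y, z axes.
In Python, from workcell import * gives the robot as it stands. The module is installed in compiled form; this text tells all that it offers.
- The arm moves only by the tool arm_command, never from a script. Its argument "increments" is a list of rows, each a list of 3 entries, a list of its own where there are three numbers: the opening, from 0 (shut) to 1 (fully open), then the shift along the tool's x, y, z each as a share of 750 mm, from -1 to 1, then the turn about the tool's z as a share of 60 degrees, from -1 to 1. A call has 1 to 12 rows; each row is the pose to reach, as a shift and turn from the pose commanded when the call began, along the tool's axes at that moment; what a row does not reach only later rows make up. A row lasts 1/8 s, in which the tool goes at most 62.5 mm and 10.7 degrees, less where a joint would pass 70% of its speed; a pose out of reach is approached as far as the arm can. A call with a number of a shift or a turn outside -1 to 1 is refused whole. A call with a gripper value outside its range is refused whole. The fingers move at their own pace and stop on an object; the grip force is fixed at half the most. Time passes only in rows, so rows that repeat a pose let the fingers close. It gives the time, the measured TCP pose, the force, the opening and the grip force at its end, in the units of the state.
- get_state(): the state, without advancing time (a new reading comes with each control period).
- get_image(name): name is "side" or "top"; returns the picture (480x640x3 uint8, red, green, blue); there is no depth.
- camera_params(name): a dict with "fov_y" (degrees; the focal length in pixels is half the picture's height over the tangent of half this angle, whatever the lens; pixels are square), "cx", "cy" (the principal point, pixels), "k1" (the pictures are not rectified: a ray, as slopes to the right and down, at radius r is drawn at 1 + k1 r^2 times it, then the intrinsics apply), "world_to_cam" (4x4, takes a point from world to camera coordinates). Camera axes: x right, y up, looking along -z (the intrinsics and any distortion apply to the point x, -y, -z); pixel columns grow to the right and rows downward; lengths in mm; the calibration is good to about 2 mm. A picture is of the moment at which its call begins. camera_params takes no time and is no camera call.
- finish_job(): hands the job in; it is judged then, once.
Trained networks look in the newest picture that a camera, given by its name, has taken for a name from the list of things; names that differ only in an ending like _2 or _b are one class to them, and where a whole thing is asked for, a point or a joint stands for the part that bears it (a point fixed in the world has none). Each returns a list of dicts, best first, with "conf" (0 to 1); they miss things now and then, are a little off and sometimes report something else, mostly with a low value. They report only what shows in the picture. A call takes as long as a camera call.
- outline_of(camera, thing): "pixels" (480x640 bool, what is visible of it) and "extent" ([centre column, centre row, width, height] in pixels, round what is visible of it).
The state is a dict: "time": time; "q": joint angles; "dq": joint speeds; "effort": joint torques, N m; "eef_pos": TCP position; "orientation": TCP orientation; "contact_force": force on the tool from outside, world axes, zero at the start; "wrist_torque": the same for the moment, N m; "opening": finger opening in mm; "finger_force": force on a finger pad.
Only numpy, scipy, OpenCV 4.12 (cv2) and the standard library are available. Lean on these libraries where they do the work, as an engineer would, in place of code of your own. Each camera call takes 0.05 s, during which the arm holds its last target. There are 200 camera calls.

TASK

The spoon hanger on the hook rail beside the jiko is locked at the blue stop. Lift its clamp lever, slide the hanger along the bar to the red stop and lock it there again: the red notch is hand-filed and not quite in the middle of the stop, so feel for it until the lever goes fully down. Leave the colander, bowl, mug and spatula where they are.

Things in the scene. Friction and masses are not known exactly. Their poses are not given: they have to be found in the camera images.
- rail: Steel hook rail, fixed for the whole run: a bar 20 mm wide and 24 mm tall, 520 mm long, on two posts. Origin on the work surface below the bar's middle; y runs along the bar, -x is the front (robot) side. The bar's axis is 220 mm above the work surface. Posts with 56 mm square rubber end stops bound the bar.
- blue_stop: Blue painted stop on the bar, 40 mm long along y, fixed: where the hanger starts, locked. Origin on the bar's axis at the middle of the stop; y along the bar, same axes as the rail. It stands 140 to 340 mm from the red stop, on either side of it.
- red_stop: Red painted stop, 40 mm long, fixed: where the hanger must end. Origin on the bar's axis at its middle; axes as the rail's. On the bar's top sits its red ridge, 66 mm long, top 25 mm above the bar's axis, with one notch 10 mm wide and 13 mm deep across it. The notch lies up to 8 mm to either side of the stop's middle along y: not in the readings, only seen from above or felt.
- hanger_mid (a point): Point of the sliding hanger on the bar's axis, below the lever's tooth when the lever is down. The hanger is an aluminium carriage 70 mm long along the bar, 40 mm wide, about 0.35 kg; it slides with about 1.5 N of friction once unlocked, pushed by the raised ball or by the carriage. A wooden spoon swings from a hook on its front, reaching 193 mm below the bar's axis.
- lever_ball (a point): Centre of the black ball, 28 mm across, at the free end of the clamp lever. Lever down: it is 85 mm in front (-x) of the bar's axis and 34 mm above it, level with the hinge; raising swings it up and over towards the bar. It can be pinched from above by fingers closing along the bar, with free space beside and below it, and turns between the fingers.
- lever_hinge (a point): Hinge of the clamp lever, on the hanger, axis parallel to the bar, 40 mm behind (+x of the rail) and 34 mm above the bar's axis. The lever is a steel bar 12 mm wide that crosses over the bar to the ball, 125 mm from the hinge.
- lever (a joint): Lever angle in rad: 0 fully down (level), 0.8 fully raised. It stays where left (about 2 N at the ball moves it). Its tooth, 6 mm wide, 40 mm from the hinge, clears the ridges above 0.26. Not over the notch, it lands on the ridge and the lever stops at about 0.25, ball 30 mm above its lowest place: do not force it (10 N at the ball is plenty). Tooth in a notch: the hanger cannot slide.
- colander: Orange plastic colander, 210 mm across, 90 mm high; origin at the centre of its underside. Bystander, to the right or left of the rail.
- bowl: Blue ceramic bowl, 170 mm across, 70 mm high; origin at the centre of its underside. Bystander, on the other side.
- mug: White mug, 80 mm across, 90 mm high; origin at the centre of its underside. Bystander in front, on the right.
- spatula: Kitchen spatula lying flat in front of the rail. Bystander.

How it is judged (in metres and radians):
On the way, in this order (a step that is already met when the one before it is completed fails the run):
1. the clamp lever is lifted out of the blue notch (value of joint lever above 0.3 rad), for 0.1 s.
2. the hanger has been slid to the red stop with the lever still up (y of hanger_mid in the frame of red_stop between -0.035 and 0.035 m and value of joint lever above 0.15 rad), for 0.1 s.
At the end, for the whole second after the job is handed in: The hanger's middle is within 14 mm of the red stop's middle along the bar (only possible with the lever down if the tooth is in the red notch), and the clamp lever is fully down (below 0.08 rad) and still (y of hanger_mid in the frame of red_stop between -0.014 and 0.014 m and value of joint lever below 0.08 rad and velocity of joint lever between -0.05 and 0.05 rad/s); the robot touches nothing.
It fails at once if the colander, bowl, mug or spatula is shoved more than 30 mm (distance of any of colander, bowl, mug, spatula from where it was at the start of the episode above 0.03 m).
It also fails if it takes over 56 s, if anything falls off the work surface, if the arm or the gripper's body presses on something with over 40 N, if the wrist force passes 120 N, or if a joint passes its speed limit or range.

## Working session

There is one attempt and no reset: what is moved stays moved. The work goes in short steps, Python scripts to look and compute and a tool call to move; the robot and the scene stay as the last step left them, time stands still between calls to the robot, and variables do not carry over. Pictures are saved under pics/ and viewed, at most 10 in all, crops included, and the job is handed in when it is done.

Besides the shell and the picture viewer there is one more tool, called after "Emit:" by a JSON object that holds its "name" and its "arguments", one argument or row to a line. arm_command: Moves the arm, as the interface text tells. Shift numbers are shares of 750 mm and turn numbers shares of 60 degrees, none past 1 either way. Its arguments: {"type":"object","properties":{"increments":{"type":"array","items":{"type":"array"}}},"required":["increments"]}

```bash
mkdir -p pics
cat > h.py <<'E'
from workcell import *
import numpy as np, cv2
def K(n):
    p=camera_params(n); f=240/np.tan(np.radians(p["fov_y"])/2); return p,f
def proj(n,P):
    p,f=K(n); T=np.array(p["world_to_cam"]); P=np.atleast_2d(P)
    c=P@T[:3,:3].T+T[:3,3]; u=np.c_[c[:,0],-c[:,1]]/-c[:,2:3]
    u=u*(1+p["k1"]*(u**2).sum(1,keepdims=True)); return u*f+[p["cx"],p["cy"]]
def ray(n,px):
    p,f=K(n); T=np.array(p["world_to_cam"]); d=(np.array(px,float)-[p["cx"],p["cy"]])/f
    u=d.copy()
    for _ in range(30): u=d/(1+p["k1"]*(u@u))
    R=T[:3,:3]; v=R.T@np.array([u[0],-u[1],-1]); return -R.T@T[:3,3], v/np.linalg.norm(v)
def atz(n,px,z):
    o,v=ray(n,px); return o+v*(z-o[2])/v[2]
def tri(pa,pb):
    A=np.zeros((3,3));b=np.zeros(3)
    rs=[ray("side",pa),ray("top",pb)]
    for o,v in rs:
        M=np.eye(3)-np.outer(v,v);A+=M;b+=M@o
    P=np.linalg.solve(A,b); return P,[np.linalg.norm(np.cross(P-o,v)) for o,v in rs]
def snap(n,f):
    im=get_image(n); cv2.imwrite("pics/"+f,im[:,:,::-1]); return im
E
python3 - <<'E'
from h import *
for n in("side","top"):
    snap(n,n+"0.png"); o,v=ray(n,(320,240)); print(n,o.round(),v.round(2),camera_params(n)["k1"])
    for t in("lever_ball","hanger_mid","red_stop","blue_stop","rail","colander","bowl","mug","spatula"):
        r=outline_of(n,t)
        for d in r[:2]:
            m=d["pixels"]; c=np.argwhere(m).mean(0)[::-1]
            print(t,round(d["conf"],2),np.round(d["extent"],1),c.round(1))
s=get_state(); print(s["time"],s["eef_pos"],np.round(s["orientation"],3).tolist())
E
```

```text
side [   59. -1241.   904.] [ 0.31  0.82 -0.48] -0.021115973670328976
lever_ball 0.54 [346.2 231.   37.9  15.4] [341.1 231.7]
lever_ball 0.37 [349.  260.1  47.4  74.4] [347.  241.9]
hanger_mid 0.56 [347.8 260.9  46.5  74.1] [347.3 243.6]
hanger_mid 0.39 [291.5 290.5  64.3  19.7] [293.2 287.5]
red_stop 0.66 [347.8 261.1  44.6  72.6] [348.9 241.8]
red_stop 0.48 [319.1 219.8   9.3  16.1] [319.6 219.4]
blue_stop 0.57 [351.6 245.8   8.1   8.5] [349.3 248.2]
rail 0.94 [344.5 266.6 121.3 160.6] [355.3 266.2]
colander 0.68 [394.4 387.5 107.2  76.3] [392.1 385.1]
mug 0.66 [304.9 353.6  34.4  45.9] [304.5 351.7]
spatula 0.87 [291.4 288.6  66.1  19.9] [291.5 287.6]
spatula 0.61 [340.8 233.4  33.   10.9] [339.3 232.3]
top [ 331.   -6. 1837.] [ 0.09 -0.01 -1.  ] 0.05015545138707449
lever_ball 0.65 [358.8 203.8   9.4  54.3] [355.4 204.2]
hanger_mid 0.74 [356.4 203.6  13.1  54.3] [355.8 206.3]
hanger_mid 0.65 [354.4 203.8  26.1  52.5] [354.3 198.4]
red_stop 0.67 [286.1 206.   11.6   9.6] [286.3 209.2]
red_stop 0.26 [148.  266.8  55.4  58. ] [147.7 265.9]
rail 0.73 [324.6 209.2 207.5  69.7] [323.8 205.4]
colander 0.58 [496.9 232.8  77.3  73.7] [495.5 232.1]
bowl 0.92 [147.2 265.4  54.7  54. ] [147.5 266.1]
mug 0.75 [424.1 283.4  39.   31.1] [425.4 282.2]
spatula 0.67 [307.4 264.9  28.9  96.1] [308.3 278.4]
1.0 [ 196.63043884 -486.80810458  243.75769757] [[0.927, 0.374, 0.0], [0.374, -0.927, -0.0], [-0.0, 0.0, -1.0]]
```

View pics/side0.png

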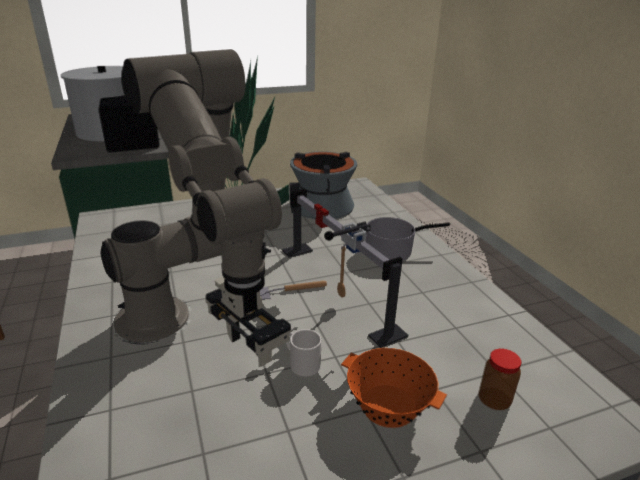

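View pics/top0.png

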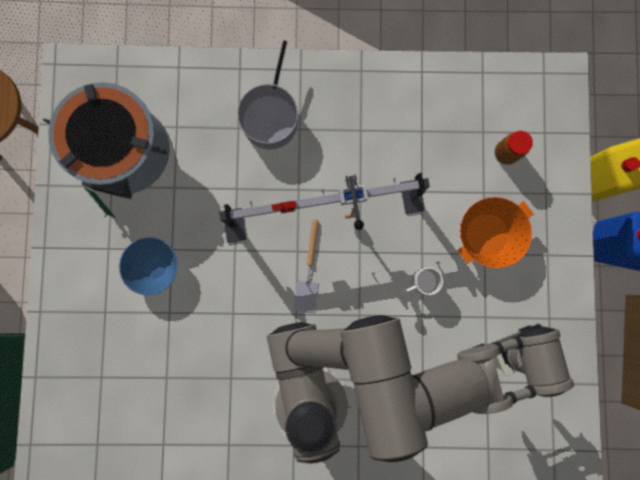

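The side view shows the hanger near (350,240), with the black ball at about (329,235) and the red stop at (320,214). In the top view the ball is at (359,225), the red stop at (285,207), and the bar runs from (228,214) to (421,185). Next I'll enlarge both.

Run:
```python
from h import *
t=cv2.imread("pics/top0.png")[165:245,215:435]; s=cv2.imread("pics/side0.png")[180:280,275:415]
a=cv2.resize(t,None,fx=3.6,fy=3.6,interpolation=cv2.INTER_CUBIC); cv2.imwrite("pics/c1.png",a)
cv2.imwrite("pics/c2.png",cv2.resize(s,None,fx=5.6,fy=5.6,interpolation=cv2.INTER_CUBIC))
print(tri((329,235),(359,225)))
# bar ends at z~232
for n in ["top"]:
    for px in [(228,214),(421,185),(285,207),(354,195)]: print(px,atz(n,px,235).round())
def cen(n,lo,hi,box):
    im=cv2.imread(f"pics/{n}0.png"); h=cv2.cvtColor(im,cv2.COLOR_BGR2HSV); m=cv2.inRange(h,lo,hi); x0,y0,x1,y1=box
    w=np.argwhere(m[y0:y1,x0:x1]>0)[:,::-1]+[x0,y0]; return w.mean(0).round(1),w.min(0),w.max(0),len(w)
print("ball top",cen("top",(0,0,0),(180,255,60),(350,218,368,234)))
print("ball side",cen("side",(0,0,0),(180,255,50),(322,226,336,243)))
for n,b in(("top",(265,195,305,220)),("side",(310,200,335,230))):print("red",n,cen(n,(0,130,60),(8,255,255),b))
```

```text
(array([ 511.7699601 , -120.11271307,  254.56775045]), [np.float64(0.11679790844588808), np.float64(0.11679790844604285)])
(228, 214) [538. 229. 235.]
(421, 185) [ 625. -287.  235.]
(285, 207) [559.  77. 235.]
(354, 195) [ 595. -107.  235.]
ball top (array([358.5, 224.2]), array([355, 218]), array([362, 230]), 73)
ball side (array([329.5, 235.1]), array([325, 232]), array([335, 239]), 66)
red top (array([284.6, 206. ]), array([272, 201]), array([295, 211]), 165)
red side (array([321.1, 211.3]), array([315, 204]), array([328, 227]), 58)
```

View pics/c1.png

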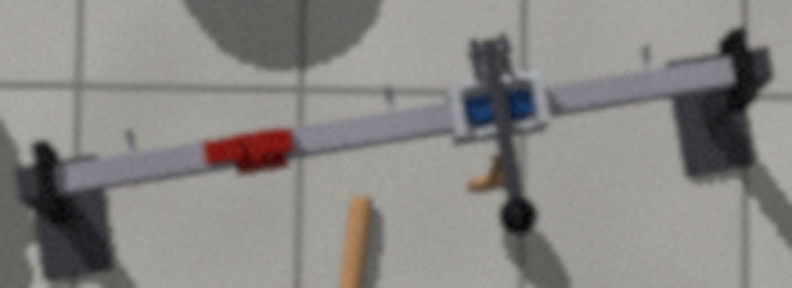

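View pics/c2.png

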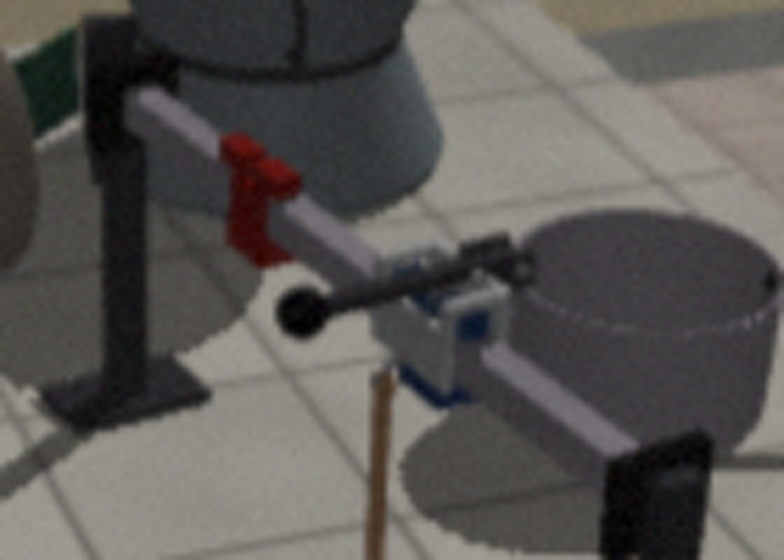

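The top crop shows the hanger over the blue stop with the ball at crop (517,215). The red ridge spans crop x 207–293 with a dark gap near 238. The side crop also shows the ridge gap at about (258,165), left of the stop's body. Both views give the ball at z≈254.6 and 85 mm in front of the bar, which agrees with the text. Now I'll rectify the red stop onto the rail axes.

Run:
```python
from h import *
B,_=tri((329.4,235.2),(358.6,224.6)); print(B.round(1))
yh=np.array([-87,516,0])/np.hypot(87,516); xh=np.array([yh[1],-yh[0],0])
H=B+85*xh; H[2]=220; print("H",H.round(1))
im=cv2.imread("pics/top0.png"); side=cv2.imread("pics/side0.png")
def rect(n,img,z,ys,xs):
    Y,X=np.meshgrid(ys,xs); P=H+Y.ravel()[:,None]*yh+X.ravel()[:,None]*xh; P[:,2]=z
    u=proj(n,P).reshape(*Y.shape,2).astype(np.float32); return cv2.remap(img,u[...,0],u[...,1],cv2.INTER_CUBIC)
ys=np.arange(120,250,.5)
a=rect("top",im,245,ys,np.arange(40,-40,-.5))
Y,Z=np.meshgrid(ys,np.arange(260,200,-.5)); P=H+Y.ravel()[:,None]*yh-10*xh; P[:,2]=Z.ravel()
u=proj("side",P).reshape(*Y.shape,2).astype(np.float32); b=cv2.remap(side,u[...,0],u[...,1],cv2.INTER_CUBIC)
c=cv2.resize(np.vstack([a,b]),None,fx=2.8,fy=2,interpolation=cv2.INTER_CUBIC)
for y in range(120,250,10): cv2.line(c,(int((y-120)*5.6),0),(int((y-120)*5.6),6 if y%50 else 20),(0,255,0),1)
cv2.imwrite("pics/r.png",c)
for x in (9,6,3,0,-3,-6,-9):
    i=int((40-x)*2); r=a[i].astype(int); red=r[:,2]-r[:,1]; m=ys[red>60]; print(x,m.min() if len(m) else 0,m.max() if len(m) else 0, red[::6].tolist() if x in(6,0,-6) else '')
```

```text
[ 513.2 -119.2  253.2]
H [ 597.  -105.1  220. ]
9 0 0 
6 0 0 [3, 4, 1, 1, 0, 2, 0, 0, 2, 0, 2, 4, 17, 30, 39, 50, 48, 51, 54, 56, 55, 48, 44, 49, 47, 50, 44, 37, 34, 33, 27, 24, 28, 27, 19, 7, 0, 0, 1, 3, 1, 1, 1, 1]
3 158.5 219.5 
0 157.5 220.0 [4, 2, 3, 2, 1, 1, 4, 2, 1, 5, 2, 8, 42, 86, 104, 103, 101, 103, 103, 100, 101, 100, 102, 95, 87, 98, 102, 103, 102, 100, 105, 100, 103, 84, 38, 7, 3, 3, 2, 2, 4, 5, 3, 3]
-3 157.5 220.0 
-6 157.0 220.5 [2, 2, 4, 3, 3, 3, 2, 2, 3, 1, 0, 7, 47, 87, 100, 100, 102, 103, 102, 104, 102, 104, 96, 84, 81, 86, 95, 103, 96, 104, 102, 104, 102, 81, 41, 13, 4, 3, 3, 3, 2, 1, 3, 3]
-9 158.5 219.5
```

View pics/r.png

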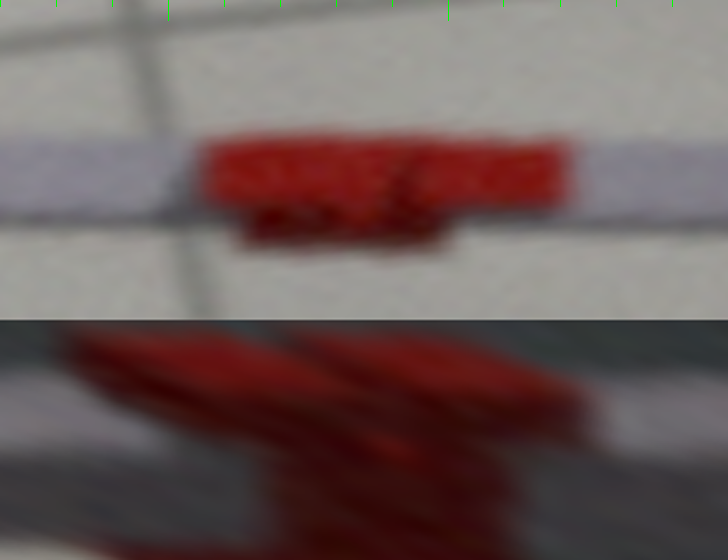

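The notch shows at rail y ≈ +191 mm from the hanger and the stop's middle at about +183. I'll move above the ball.

Emit:
{"name": "arm_command", "arguments": {
  "increments": [
    [1,[0,0,-0.08],0],
    [1,[0,0,-0.155],0.1],
    [1,[0.574,-0.296,-0.155],0.207],
    [1,[0.574,-0.296,-0.155],0.207],
    [1,[0.574,-0.296,-0.155],0.207],
    [1,[0.574,-0.296,-0.155],0.207],
    [1,[0.574,-0.296,-0.155],0.207],
    [1,[0.574,-0.296,-0.155],0.207],
    [1,[0.574,-0.296,-0.155],0.207],
    [1,[0.574,-0.296,-0.155],0.207],
    [1,[0.574,-0.296,-0.155],0.207],
    [1,[0.574,-0.296,-0.155],0.207]
  ]
}}

```text
time: 2.5
eef_pos: [512.3, -120.0, 359.8]
orientation: [[0.986, 0.167, -0.001], [0.167, -0.986, -0.0], [-0.001, 0.0, -1.0]]
contact_force: [-0.1, 0.5, -0.3]
opening: 91.8
finger_force: 0.0
```

Emit:
{"name": "arm_command", "arguments": {
  "increments": [
    [1,[0,0,0.07],0],
    [1,[0,0,0.11],0],
    [1,[0,0,0.144],0],
    [1,[0,0,0.144],0],
    [0.2,[0,0,0.144],0],
    [0.2,[0,0,0.144],0],
    [0.2,[0,0,0.144],0],
    [0.2,[0,0,0.144],0],
    [0.2,[0,0,0.144],0],
    [0.2,[0,0,0.144],0]
  ]
}}

```text
time: 3.75
eef_pos: [512.7, -119.7, 252.0]
orientation: [[0.986, 0.166, -0.0], [0.166, -0.986, -0.0], [-0.0, 0.0, -1.0]]
contact_force: [-0.9, -0.0, 0.7]
opening: 36.2
finger_force: 0.0
```

Emit:
{"name": "arm_command", "arguments": {
  "increments": [
    [0.2,[0,0,0],0],
    [0.2,[0,0,0],0],
    [0.2,[0,0,0],0],
    [0.2,[0,0,0],0]
  ]
}}

```text
time: 4.25
eef_pos: [512.6, -119.7, 251.9]
orientation: [[0.986, 0.166, -0.0], [0.166, -0.986, 0.0], [-0.0, -0.0, -1.0]]
contact_force: [0.5, 0.8, 0.0]
opening: 26.1
finger_force: 30.0
```

Emit:
{"name": "arm_command", "arguments": {
  "increments": [
    [0.2,[0.001,0,-0.017],0],
    [0.2,[0.003,0,-0.033],0],
    [0.2,[0.007,0,-0.049],0],
    [0.2,[0.013,0,-0.065],0],
    [0.2,[0.02,0,-0.08],0],
    [0.2,[0.02,0,-0.08],0],
    [0.2,[0.02,0,-0.08],0]
  ]
}}

```text
time: 5.12
eef_pos: [527.3, -117.4, 312.3]
orientation: [[0.986, 0.166, 0.0], [0.166, -0.986, -0.001], [0.0, 0.001, -1.0]]
contact_force: [-4.0, -0.0, 2.2]
opening: 26.3
finger_force: 30.0
```

Run:
```python
from h import *
s=snap("side","s1.png"); t=snap("top","t1.png")
cv2.imwrite("pics/m1.png",np.vstack([cv2.resize(t[165:245,215:435],(770,280),interpolation=2),cv2.resize(s[180:280,255:415],(480,300),interpolation=2)[:, :].copy() if 0 else cv2.copyMakeBorder(cv2.resize(s[180:280,255:415],(480,300),interpolation=2),0,0,0,290,0)])[:,:,::-1])
print(get_state()["time"])
```

```text
5.225
```

View pics/m1.png

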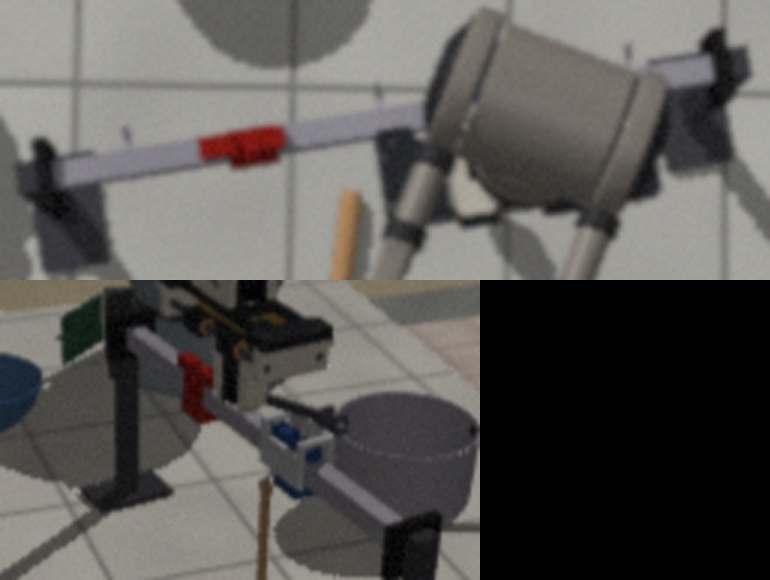

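The lever is raised between the fingers at (250,400) in the side inset. Now I'll slide to about +191 mm.

Emit:
{"name": "arm_command", "arguments": {
  "increments": [
    [0.2,[0,-0.015,0],0],
    [0.2,[0,-0.04,0],0],
    [0.2,[0,-0.07,0],0],
    [0.2,[0,-0.1,0],0],
    [0.2,[0,-0.13,0],0],
    [0.2,[0,-0.16,0],0],
    [0.2,[0,-0.19,0],0],
    [0.2,[0,-0.22,0],0],
    [0.2,[0,-0.24,0],0],
    [0.2,[0,-0.252,0],0],
    [0.2,[0,-0.255,0],0],
    [0.2,[0,-0.255,0],0]
  ]
}}

```text
time: 6.72
eef_pos: [493.3, 72.2, 311.9]
orientation: [[0.986, 0.167, -0.004], [0.167, -0.986, -0.0], [-0.004, -0.001, -1.0]]
contact_force: [-9.2, -1.1, 5.9]
opening: 26.7
finger_force: 30.0
```

Emit:
{"name": "arm_command", "arguments": {
  "increments": [
    [0.2,[-0.009,0,0.015],0],
    [0.2,[-0.015,0,0.03],0],
    [0.2,[-0.015,0,0.03],0],
    [0.2,[-0.015,0,0.03],0]
  ]
}}

```text
time: 7.22
eef_pos: [484.4, 69.7, 289.1]
orientation: [[0.986, 0.166, -0.001], [0.166, -0.986, 0.0], [-0.001, -0.0, -1.0]]
contact_force: [-2.6, 1.3, -1.5]
opening: 26.1
finger_force: 30.0
```

Emit:
{"name": "arm_command", "arguments": {
  "increments": [
    [0.2,[-0.001,0,0.006],0],
    [0.2,[-0.003,0,0.011],0],
    [0.2,[-0.003,0,0.014],0],
    [0.2,[-0.003,0,0.014],0]
  ]
}}

```text
time: 7.72
eef_pos: [482.2, 68.7, 278.8]
orientation: [[0.986, 0.166, -0.0], [0.166, -0.986, -0.001], [-0.001, 0.001, -1.0]]
contact_force: [-3.9, -3.2, 1.6]
opening: 26.0
finger_force: 30.0
```

The ball is already below the ridge-stop height with almost no force, so the tooth seems to have entered the notch. I'll continue down gently.

Emit:
{"name": "arm_command", "arguments": {
  "increments": [
    [0.2,[-0.001,0,0.006],0],
    [0.2,[-0.002,0,0.012],0],
    [0.2,[-0.003,0,0.018],0],
    [0.2,[-0.003,0,0.018],0]
  ]
}}

```text
time: 8.22
eef_pos: [480.5, 68.4, 265.0]
orientation: [[0.986, 0.166, 0.001], [0.166, -0.986, -0.001], [0.0, 0.001, -1.0]]
contact_force: [1.0, -3.6, -1.4]
opening: 26.2
finger_force: 30.0
```

Emit:
{"name": "arm_command", "arguments": {
  "increments": [
    [0.2,[0,0,0.006],0],
    [0.2,[-0.001,0,0.012],0],
    [0.2,[-0.001,0,0.018],0],
    [0.2,[-0.001,0,0.018],0]
  ]
}}

```text
time: 8.72
eef_pos: [479.9, 68.4, 251.5]
orientation: [[0.986, 0.166, 0.001], [0.166, -0.986, -0.0], [0.001, 0.001, -1.0]]
contact_force: [3.2, -4.7, -0.6]
opening: 26.5
finger_force: 30.0
```

Emit:
{"name": "arm_command", "arguments": {
  "increments": [
    [0.2,[0,0,0.002],0],
    [0.2,[0,0,0.004],0],
    [0.2,[0,0,0.004],0]
  ]
}}

```text
time: 9.1
eef_pos: [479.9, 68.3, 249.8]
orientation: [[0.986, 0.166, 0.002], [0.166, -0.986, -0.001], [0.002, 0.001, -1.0]]
contact_force: [-0.2, -4.3, 9.2]
opening: 25.9
finger_force: 30.0
```

The hard stop shows at the down height (9 N). I'll release and rise.

Emit:
{"name": "arm_command", "arguments": {
  "increments": [
    [1,[0,0,0],0],
    [1,[0,0,0],0],
    [1,[0,0,0],0],
    [1,[0,0,0],0],
    [1,[0,0,0],0],
    [1,[0,0,0],0],
    [1,[0,0,-0.03],0],
    [1,[0,0,-0.08],0],
    [1,[0,0,-0.15],0],
    [1,[-0.15,0,-0.2],0],
    [1,[-0.15,0,-0.2],0],
    [1,[-0.15,0,-0.2],0]
  ]
}}

```text
time: 10.6
eef_pos: [366.4, 49.8, 401.2]
orientation: [[0.986, 0.166, 0.005], [0.166, -0.986, -0.001], [0.005, 0.001, -1.0]]
contact_force: [0.2, 0.3, -0.1]
opening: 91.7
finger_force: 0.0
```

Run:
```python
from h import *
s=snap("side","s2.png"); t=snap("top","t2.png"); z=np.zeros((560,790,3),np.uint8)
z[:280,:770]=cv2.resize(t[165:245,215:435],(770,280),interpolation=2); z[280:,:448]=cv2.resize(s[180:280,255:415],(448,280),interpolation=2)
cv2.imwrite("pics/m2.png",z[:,:,::-1]); st=get_state(); print(st["time"],st["eef_pos"],st["contact_force"])
P=np.array([479.9,68.3,254]); print("expected ball",proj("side",P),proj("top",P), "raised .25", proj("side",P+[4,0,30]))
```

```text
10.7 [368.46572417  49.86726963 399.35673806] [-0.77657166 -0.44433227  0.00129477]
expected ball [[297.78551282 209.56418455]] [[287.41420719 235.8533903 ]] raised .25 [[298.98552544 200.6381679 ]]
```

View pics/m2.png

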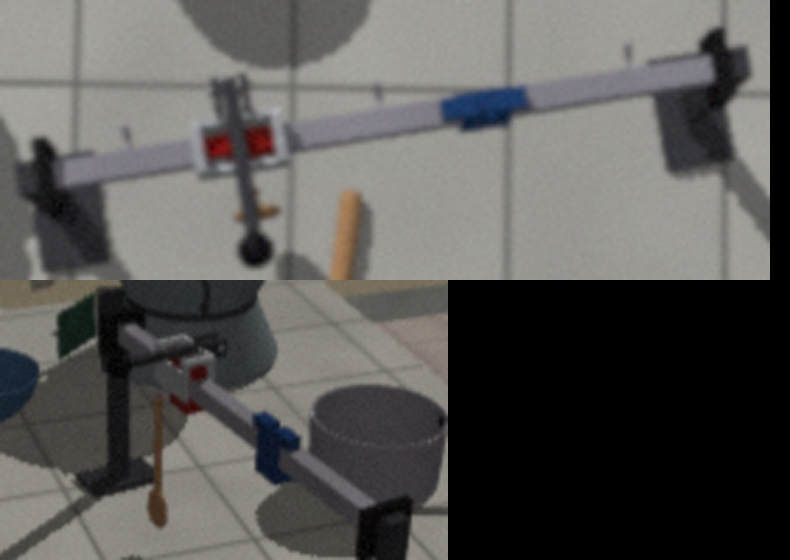

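Top inset: the carriage sits over the red stop, and the ball at (255,249) is where it should be (predicted 287.4,235.9; seen 287.9,236.1). In the side inset the ball is against the dark post near (118,355), so I'll check the lever angle there with an overlay.

Run:
```python
from h import *
s=cv2.imread("pics/s2.png")[185:235,275:355]; k=10
s=cv2.resize(s,None,fx=k,fy=k,interpolation=2)
s=cv2.convertScaleAbs(s,alpha=1.6,beta=20)
B=np.array([479.9,68.3,254]); xh=np.array([.986,.166,0]); Hn=B+125*xh
for th,c in((0,(0,255,0)),(.1,(0,255,255)),(.25,(0,0,255))):
    b=Hn-125*np.cos(th)*xh+[0,0,125*np.sin(th)]
    p=((proj("side",np.array([Hn,b]))-[275,185]+.5)*k).astype(int)
    cv2.line(s,tuple(map(int,p[0])),tuple(map(int,p[1])),c,1); cv2.circle(s,tuple(map(int,p[1])),35,c,1)
cv2.imwrite("pics/v.png",s)
```

```text
(no output)
```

View pics/v.png

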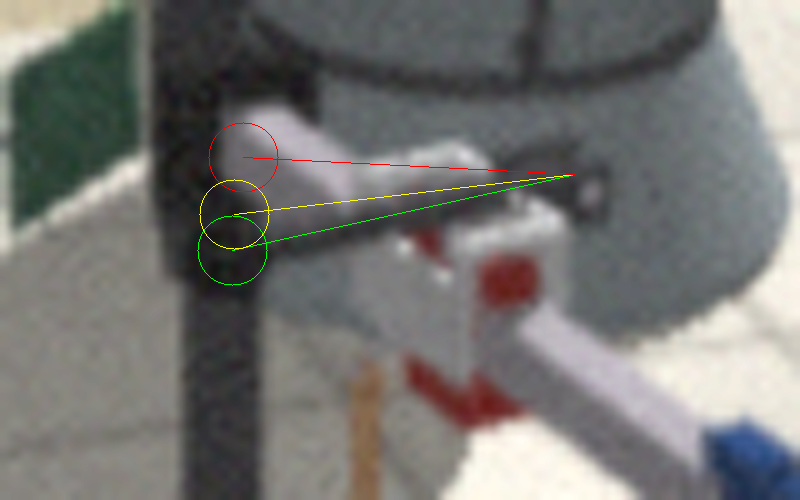

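The lever lies along the green line (angle 0), from about (575,180) to (232,250), so it is fully down. Handing in.

```bash
python3 -c "
from workcell import *
print(finish_job())"
```

```text
the job is handed in; nothing more can be done
None
```

The hanger is at the red stop with its lever fully down in the red notch, as far as the cameras and force readings show. The arm never went near the colander, bowl, mug or spatula. The job is handed in at about 11 s; no verdict was returned.

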